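# Swap a rejected carving blank on its hidden dowel and hold the new one home

## Robot

A 7-joint arm with a two-finger parallel gripper is mounted at the origin on a cart in front of the work surface, level with it; the furniture and walls round the work are solid. World frame = base frame: x ahead of the robot, y to its left, z up, the work surface at z = 0. Lengths are in m, angles in rad, forces in N, time in s.
With the tool pointing down it reaches from about 0.425 to 0.875 m from the base axis. Payload 4.7 kg.
Tool frame: the origin (TCP) lies midway between the tips of the shut fingers; the grasp point (between the pads) lies 19 mm behind it (ctrl.grip_point_offset is the distance from the TCP to the grasp point, in m); z points along the fingers, y is the line along which they close (so a half turn about z gives the same grasp; the last joint's range is limited). The gripper opens to 87 mm and grips with 3 to 60 N. Pads are 19 mm wide; open, the fingers measure 117 mm over their backs; the gripper's body (75 mm by 190 mm) begins 51 mm behind the grasp point.
Start: joints at [1.197, 0.321, -0.07, 1.45, 0.023, 1.371, -0.057], TCP at [0.246, -0.602, 0.223] pointing down, gripper open.
Joint ranges: [-2.86, 2.86], [-0.3, 2.09], [-1.38, 1.24], [0.06, 2.45], [-1.56, 4.7], [0.09, 2.05], [-2.69, 2.69]. Speed limits (rad/s): [2.57, 2.57, 3.14, 3.14, 3.14, 3.14, 3.14].

## Interface

Orientations are given as a rotation vector (axis times angle).
In Python, from bench import ctrl gives the robot as it stands.
- The arm moves only by the tool move_arm, never from a script. Its argument "increments" is text: rows parted by semicolons, each of 7 numbers parted by spaces: the shift along the world's x, y, z in mm, then the turn, a rotation vector about the world's x, y, z in degrees, then the closure in counts, from 0 (fully open) to 255 (shut). A call has exactly 8 rows; each row shifts and turns the commanded pose from where the row before left it; what a row does not reach is not made up. A row lasts 1/12 s, in which the tool goes at most 41.7 mm and 7.16 degrees, less where a joint would pass 70% of its speed; a pose out of reach is approached as far as the arm can. A call with a gripper value outside its range is refused whole. The fingers move at their own pace and stop on an object; "grip_force" is the grip in N (left out, the last holds). Time passes only in rows, so rows that do not move let the fingers close, or fill a call up. It gives the time, the measured TCP pose, the force, the opening and the grip force at its end, in the units of the state.
- ctrl.get_state(): the state, without advancing time (a new reading comes with each control period).
- ctrl.get_image(name): name is "scene" or "top"; returns a dict with "frame" (420x560x3 uint8, red, green, blue), "depth" (420x560 float32, m along the optical axis (not along the pixel's ray), 0 where there is no reading), "fx", "fy", "cx", "cy" (pixels), "position" and "orientation" of the camera in the world. Camera axes: x right, y down, z forward; pixel columns grow to the right and rows downward; lengths in m; the calibration is good to about 2 mm. A picture is of the moment at which its call begins.
- ctrl.close_job(): hands the job in; it is judged then, once.
Trained networks look in a picture, given as the dict that the camera call returned (one of the last four; its "shot" number tells which), for a name from the list of things; names that differ only in an ending like _2 or _b are one class to them, and where a whole thing is asked for, a point or a joint stands for the part that bears it (a point fixed in the world has none). Each returns a list of dicts, best first, with "score" (0 to 1); they miss things now and then, are a little off and sometimes report something else, mostly with a low value. They report only what shows in the picture. A call takes as long as a camera call. They do not tell look-alikes from the thing itself.
- ctrl.find_in(target, picture): "centre" ([x, y, z] in m, in world coordinates, good to about 4 mm: the middle of the surface that is visible of it).
- ctrl.silhouettes(target, picture): "region" (420x560 bool, what is visible of it).
The state is a dict: "time": time; "joint_positions": joint angles; "qd": joint speeds; "joint_torque": joint torques, N m; "position": TCP position; "tool_rot": TCP orientation; "ft_force": force on the tool from outside, world axes, zero at the start; "torque": the same for the moment, N m; "grip_width": opening from 0.0 (shut) to 1.0 (fully open); "grip_force": force on a finger pad.
Only numpy, scipy, OpenCV 4.12 (cv2) and the standard library are available. Lean on these libraries where they do the work, as an engineer would, in place of code of your own. Each camera call takes 0.05 s, during which the arm holds its last target. There are 200 camera calls.

## Task

The red-brown stone piece with the red cross, sitting in the notch of the pale stone block, is cracked and rejected: lift it off its steel dowel and drop it into the slatted wooden offcuts crate. Then fit the new white piece in the notch in its place, feeling for the dowel with the blind hole in its underside until it drops on, and press it down against the springy rubber strips until it is fully home, without ramming it. Finish while still holding it pressed fully home, and leave the pencil, the grey rubbing stone, the mallet and the ochre jar where they are.

Things in the scene. Friction and masses are not known exactly. Their poses are not given: they have to be found in the camera images.
- stone_block: Fixed pale stone block, 170 x 170 x 50 mm. Origin: centre of its underside, on the bench; z up, x towards its back. In the middle of its front edge (-x side) is a notch, open to the front and above: 56 mm wide in y, from the front edge 63 mm back to a wall at x = -22 mm; its bed is at z = 34 mm, 16 mm below the top face. Dowel and rubber strips stand in it.
- dowel_tip (a point): Top of the round tip of the upright steel dowel, 10 mm diameter, fixed in the notch at x = -55, y = 0, z = 56 mm of the block: 6 mm above the block's top face, 22 mm above the notch bed. Hidden under the rejected piece at the start.
- home (a point): Where the origin (underside centre) of a piece fully home belongs, on the dowel's axis at x = -55, y = 0, z = 36 mm of the block. Its axes are the block's: a piece fits with its x axis along them, either way round, then has 3 mm of joint to the notch's walls and stands 32 mm above the block's top face.
- setting_strips (a joint): Squeeze of the two black rubber strips on the notch bed, either side of the dowel, in m: 0 free (tops 6 mm above the bed), 0.004 fully squeezed (tops 2 mm above it), which is fully home. Springy, 3.5 N per mm: about 14 N in all, a piece's own 3 N included, squeezes them fully; they rise when let go.
- rejected_piece: Rejected stone piece: red-brown, red crayon cross and dark crack on top; 60 x 50 x 46 mm (x, y, z), about 0.32 kg. Origin: centre of its underside, z up. Centred in the underside a blind hole, 12.5 mm diameter, 26 mm deep. Starts on the dowel in the notch, standing on the strips, its top about 35 mm above the block's face; lift it 25 mm or more straight up to clear the dowel.
- new_piece: New stone piece: white marbled stone, thin pencil centre lines crossing on its top above the hole; 60 x 50 x 46 mm (x, y, z), about 0.32 kg. Origin: centre of its underside, z up. Centred in the underside a blind hole, 12.5 mm diameter, 26 mm deep. Starts upright on the bench beside the block, hole down.
- offcuts_crate: Fixed open crate of light wood, slatted sides, 170 x 210 x 80 mm (x, y, z) outside, walls 8 mm, beside the block, left or right of it. Origin: centre of its underside; z up. Two small stone scraps lie loose in it at its +y end and may be knocked about.
- pencil: Red flat carpenter's pencil, 168 mm long, lying on the bench in front of the block. Leave alone. Origin: centre of its underside.
- rubbing_block: Grey rubbing stone, 26 x 68 x 22 mm, lying on the bench in front of the block. Leave alone. Origin: centre of its underside.
- carving_mallet: Carver's mallet with a grey bell head, 68 x 199 x 68 mm, lying on the bench behind the block. Leave alone. Origin: centre of its underside.
- pigment_jar: Ochre-yellow jar with a black lid, 53 mm across, 62 mm high, standing behind the block. Leave alone. Origin: centre of its underside.
There are look-alikes about, which are no part of the job. Leave any green look-alike of the new_piece alone.

How it is judged:
By the outcome, as a careful person would: the job done as asked, in the order asked, and still so for the second after the job is handed in, while the arm keeps its last pose, push and grip.
It also fails if it takes over 69 s, if anything falls off the work surface, if the arm or the gripper's body presses on something with over 40 N, if the wrist force passes 120 N, or if a joint passes its speed limit or range.

## Working session

There is one attempt and no reset: what is moved stays moved. The work goes in short steps, Python scripts to look and compute and a tool call to move; the robot and the scene stay as the last step left them, time stands still between calls to the robot, and variables do not carry over. Pictures are saved under pics/ and viewed, at most 10 in all, crops included, and the job is handed in when it is done.

Besides the shell and the picture viewer there is one more tool, called as a command line: name --argument value ..., lists and objects as JSON in quotes. move_arm: Moves the arm, as the interface text tells. Its arguments: {"type":"object","properties":{"increments":{"type":"string"},"grip_force":{"type":"number"}},"required":["increments"]}

```bash
mkdir -p pics
cat > h.py <<'E'
import numpy as np, cv2
from scipy.spatial.transform import Rotation as R
from bench import ctrl
def pts(p):
    d=p["depth"]; v,u=np.indices(d.shape)
    c=np.stack([(u-p["cx"])/p["fx"]*d,(v-p["cy"])/p["fy"]*d,d],-1)
    o=np.array(p["orientation"],float)
    M=R.from_rotvec(o).as_matrix() if o.shape==(3,) else (R.from_quat(o).as_matrix() if o.shape==(4,) else o)
    return c@M.T+np.array(p["position"])
def save(p,n): cv2.imwrite("pics/"+n+".png",p["frame"][:,:,::-1])
E
python3 - <<'E'
from h import *
for n in("scene","top"):
    p=ctrl.get_image(n); save(p,n+"0"); P=pts(p); print(n,p["position"],p["orientation"])
    for t in("stone_block","rejected_piece","new_piece","offcuts_crate","pencil","rubbing_block","carving_mallet","pigment_jar"):
        for f in ctrl.silhouettes(t,p):
            m=f["region"]&(p["depth"]>0)
            if m.sum()<20: continue
            q=P[m]; zt=np.percentile(q[:,2],98); top=q[q[:,2]>zt-.006]
            r=cv2.minAreaRect((top[:,:2]*1000).astype(np.float32))
            vv,uu=np.nonzero(m)
            print(t,round(f["score"],2),"px",int(uu.mean()),int(vv.mean()),"zt",zt.round(3),"rect",np.round(r[0],1),np.round(r[1],1),round(r[2],1),"col",p["frame"][m].mean(0).astype(int))
s=ctrl.get_state(); print(s["time"],s["position"],s["tool_rot"],ctrl.grip_point_offset)
a,b=cv2.imread("pics/scene0.png"),cv2.imread("pics/top0.png")
E
```

```text
scene [-0.19355698  0.60422125  0.94361228] [-1.10189774  2.33773647 -1.03397176]
stone_block 0.69 px 290 218 zt 0.053 rect [559.5 -21.7] [163.  166.2] 85.5 col [139 129 108]
rejected_piece 0.84 px 304 218 zt 0.088 rect [506.4 -16.7] [50. 64.] 85.4 col [113  65  42]
new_piece 0.8 px 193 262 zt 0.048 rect [596.9 285. ] [51.3 60.6] 13.0 col [26 92 39]
new_piece 0.67 px 205 298 zt 0.049 rect [476.8 324.3] [49.1 62. ] 59.9 col [149 140 132]
offcuts_crate 0.86 px 391 188 zt 0.082 rect [ 456.8 -325.5] [216.6 174.9] 87.3 col [95 75 49]
pencil 0.64 px 233 191 zt 0.065 rect [758.9  46.2] [45.4 47.3] 40.2 col [81 68 50]
pencil 0.5 px 310 269 zt 0.011 rect [395.5  45.3] [ 13.3 159. ] 12.2 col [127  79  68]
rubbing_block 0.82 px 353 241 zt 0.025 rect [387.9 -96.4] [68.6 26.7] 85.8 col [100  99  94]
carving_mallet 0.77 px 276 170 zt 0.066 rect [ 772.3 -175.9] [34.1 42. ] 81.4 col [111 100  84]
carving_mallet 0.73 px 204 298 zt 0.049 rect [476.8 324.3] [49.1 62. ] 59.9 col [149 139 131]
pigment_jar 0.84 px 233 191 zt 0.065 rect [757.8  46.4] [49.2 45.8] 77.9 col [82 69 51]
top [ 0.47469422 -0.0013
[... 655 characters left out ...]
 -24.3] [161.5 161.3] 85.2 col [202 191 164]
pencil 0.58 px 272 288 zt 0.012 rect [397.1  41.3] [ 12.  156.6] 11.2 col [148 104  93]
rubbing_block 0.84 px 324 290 zt 0.026 rect [ 389.2 -100.5] [64.  24.5] 84.4 col [133 131 126]
rubbing_block 0.18 px 165 260 zt 0.05 rect [477.9 321.1] [47.8 58.7] 60.2 col [183 175 165]
carving_mallet 0.79 px 331 150 zt 0.067 rect [ 768.3 -180.9] [43.  39.3] 36.1 col [136 124 109]
carving_mallet 0.65 px 416 264 zt 0.082 rect [ 456.2 -327.6] [211.4 170.3] 87.2 col [143 118  89]
pigment_jar 0.59 px 268 153 zt 0.066 rect [759.2  42.7] [47.9 46.2] 88.3 col [104  94  83]
0.9 [ 0.24579605 -0.60175453  0.22262752] [3.08261235e+00 6.05276310e-01 1.41965065e-05] 0.0187
```

View pics/scene0.png

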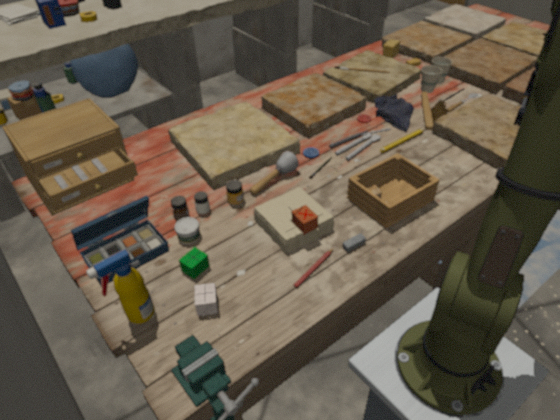

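View pics/top0.png

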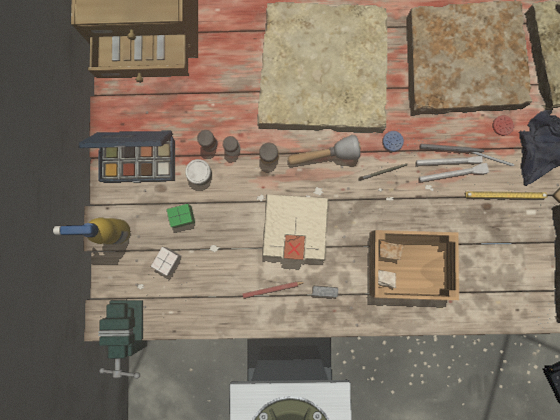

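The scene view shows the block at (293,218) with the crossed red piece at (304,218), the crate at (391,188) and the pencil, grey stone, mallet and jar around them. There are two candidates for the new piece. In the top view, the white cube with crossing lines at (165,260) fits "white marbled, pencil centre lines". The green cube at (179,215) is the look-alike. I'll confirm with a crop.

Run:
```python
from h import *
b=cv2.imread("pics/top0.png"); 
cv2.imwrite("pics/crop1.png",np.hstack([cv2.resize(b[195:285,135:210],None,fx=5,fy=5,interpolation=cv2.INTER_CUBIC),cv2.resize(b[195:285,255:340],None,fx=5,fy=5,interpolation=cv2.INTER_CUBIC)][:2])[:, :800])
```

```text
(no output)
```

View pics/crop1.png

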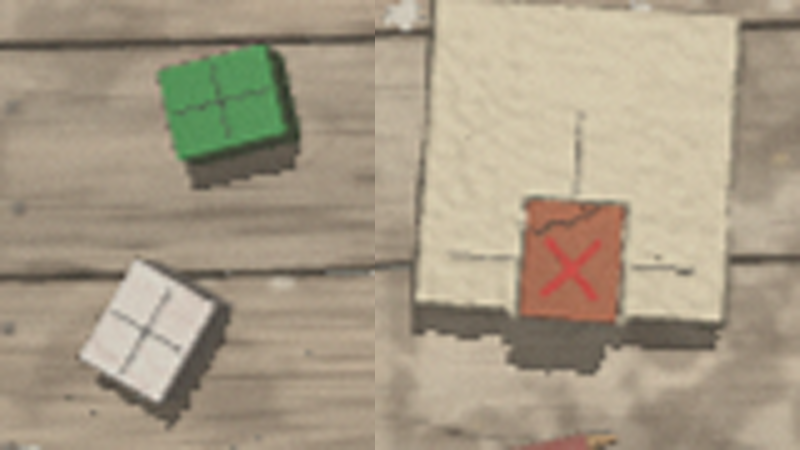

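move_arm --increments "20 40 0 0 0 7 0;20 35 0 0 0 7 0;15 38 0 0 0 7 0;15 38 0 0 0 7 0;15 38 0 0 0 7 0;15 38 0 0 0 7 0;15 38 0 0 0 7 0;15 38 0 0 0 7 0" --grip_force 25

```text
time: 1.57
position: [0.3748, -0.2996, 0.2229]
tool_rot: [2.431, 1.988, -0.0]
ft_force: [0.8, -0.7, 0.6]
grip_width: 1.001
grip_force: 0.0
```

The crop shows the white cube with pencil lines at crop (150,330), which is the new piece. The green one at (225,100) is to be left alone. The red-crossed piece is at (572,260).

move_arm --increments "18 38 0 0 0 3 0;18 38 0 0 0 3.7 0;18 38 0 0 0 0 0;18 38 0 0 0 0 0;18 38 0 0 0 0 0;18 38 -20 0 0 0 0;13 32 -25 0 0 0 0;10.6 22 -30 0 0 0 0"

```text
time: 2.23
position: [0.5053, -0.0222, 0.1516]
tool_rot: [2.311, 2.122, 0.006]
ft_force: [0.1, -0.0, -0.3]
grip_width: 1.0
grip_force: 0.0
```

Run:
```python
from h import *
s=ctrl.get_state(); print(s["time"],s["position"],s["tool_rot"])
p=ctrl.get_image("top"); P=pts(p)
for n in ("scene",):
    p=ctrl.get_image(n); save(p,"s2")
    for t in("rejected_piece",):
        for f in ctrl.silhouettes(t,p): print(f["score"],f["region"].sum())
# ridge-free edge fits of pieces: yaw by long edges from block top at first frame
```

```text
2.2333 [ 0.50534114 -0.02222035  0.15164295] [2.31143869 2.12174812 0.00619976]
0.67 521
```

View pics/s2.png

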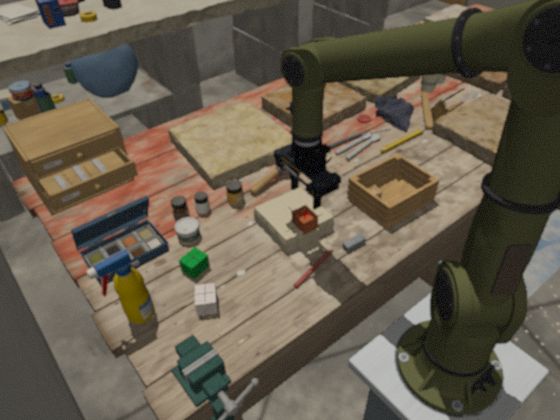

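The gripper stands over the piece. I'll go down and grip.

move_arm --increments "0 0 -20 0 0 0 0;0 0 -25 0 0 0 0;0 0 -20 0 0 0 0;0 0 -14 0 0 0 0;0 0 -8 0 0 0 0;0 0 -5 0 0 0 0;0 0 0 0 0 0 0;0 0 0 0 0 0 0"

```text
time: 3.05
position: [0.5038, -0.0265, 0.0592]
tool_rot: [2.317, 2.119, 0.001]
ft_force: [0.6, 0.6, 0.5]
grip_width: 1.0
grip_force: 0.0
```

move_arm --increments "0 0 0 0 0 0 50;0 0 0 0 0 0 70;0 0 0 0 0 0 80;0 0 0 0 0 0 90;0 0 0 0 0 0 100;0 0 0 0 0 0 110;0 0 0 0 0 0 120;0 0 0 0 0 0 140"

```text
time: 3.72
position: [0.5038, -0.026, 0.0587]
tool_rot: [2.317, 2.12, 0.002]
ft_force: [2.0, -0.9, 0.8]
grip_width: 0.688
grip_force: 25.0
```

move_arm --increments "0 0 5 0 0 0 150;0 0 10 0 0 0 150;0 0 10 0 0 0 150;0 0 15 0 0 0 150;0 0 15 0 0 0 150;0 0 20 0 0 0 150;0 0 15 0 0 0 150;0 0 0 0 0 0 150" --grip_force 30

```text
time: 4.38
position: [0.5041, -0.0257, 0.1511]
tool_rot: [2.315, 2.119, 0.003]
ft_force: [0.6, 0.6, -2.0]
grip_width: 0.687
grip_force: 30.0
```

```bash
cat >> h.py <<'E'
def comp(P,region,z0,z1):
    m=region&(P[:,:,2]>z0)&(P[:,:,2]<z1)
    q=(P[m][:,:2]*1000).astype(np.float32)
    r=cv2.minAreaRect(q); return np.round(r[0],1),np.round(r[1],1),round(r[2],1),len(q)
E
python3 - <<'E'
from h import *
s=ctrl.get_state(); print(s["position"],s["ft_force"],s["grip_width"])
for n in("scene","top"):
    p=ctrl.get_image(n); save(p,"lift_"+n); P=pts(p)
    for t in("dowel_tip","setting_strips","rejected_piece"):
        for f in ctrl.find_in(t,p)[:2]: print(n,t,round(f["score"],2),np.round(f["centre"],4))
E
```

```text
[ 0.5041473  -0.02573139  0.15112069] [ 0.6127775   0.63336122 -2.04667673] 0.6865414025119897
scene dowel_tip 0.82 [ 0.533  -0.0007  0.0478]
scene dowel_tip 0.59 [ 0.7526 -0.0808  0.0253]
scene rejected_piece 0.79 [0.4983 0.0015 0.169 ]
scene rejected_piece 0.67 [ 0.4566 -0.335   0.0392]
top dowel_tip 0.95 [0.6065 0.028  0.0546]
```

move_arm --increments "-4 -15 0 0 0 0 150;-5 -28 0 0 0 0 150;-5 -30 0 0 0 0 150;-5 -32 0 0 0 0 150;-5 -32 0 0 0 0 150;-5 -32 0 0 0 0 150;-5 -32 0 0 0 0 150;-5 -32 0 0 0 0 150"

```text
time: 5.45
position: [0.4633, -0.2603, 0.1478]
tool_rot: [-2.317, -2.12, 0.0]
ft_force: [1.4, 0.0, -2.8]
grip_width: 0.686
grip_force: 30.0
```

move_arm --increments "-4 -32 0 0 0 0 150;-3 -28 0 0 0 0 150;-1 -20 -5 0 0 0 150;0 -12 -20 0 0 0 150;0 0 -25 0 0 0 150;0 0 -25 0 0 0 150;0 0 -15 0 0 0 150;0 0 0 0 0 0 150"

```text
time: 6.12
position: [0.453, -0.3489, 0.0535]
tool_rot: [-2.311, -2.115, 0.001]
ft_force: [-1.3, 0.2, -2.5]
grip_width: 0.691
grip_force: 30.0
```

move_arm --increments "2 -3 -10 0 0 0 150;0 0 -8 0 0 0 150;0 0 0 0 0 0 150;0 0 0 0 0 0 40;0 0 0 0 0 0 0;0 0 0 0 0 0 0;0 0 0 0 0 0 0;0 0 8 0 0 0 0"

```text
time: 6.78
position: [0.4574, -0.3535, 0.0479]
tool_rot: [-2.317, -2.12, 0.0]
ft_force: [-0.1, 0.4, -0.3]
grip_width: 0.957
grip_force: 0.0
```

move_arm --increments "0 0 10 0 0 0 0;0 0 20 0 0 0 0;0 0 30 0 0 0 0;0 0 30 0 0 0 0;0 0 20 0 0 0 0;0 20 10 0 0 0 0;0 30 0 0 0 0 0;0 35 0 0 0 0 0"

```text
time: 7.45
position: [0.4586, -0.27, 0.1707]
tool_rot: [2.318, 2.114, 0.001]
ft_force: [0.6, 0.1, -0.0]
grip_width: 1.003
grip_force: 0.0
```

move_arm --increments "2 38 0 0 0 0 0;2 38 0 0 0 0 0;2 38 0 0 0 0 0;2 38 0 0 0 0 0;2 38 0 0 0 0 0;2 38 0 0 0 -5 0;2 38 0 0 0 -5 0;2 38 0 0 0 -5 0"

```text
time: 8.12
position: [0.4742, 0.0369, 0.1698]
tool_rot: [2.576, 1.793, 0.002]
ft_force: [0.2, -0.5, -0.4]
grip_width: 0.996
grip_force: 0.0
```

move_arm --increments "2 38 0 0 0 -5 0;2 38 0 0 0 -5 0;2 38 0 0 0 0 0;2 38 0 0 0 0 0;2 30 0 0 0 0 0;0 20 0 0 0 0 0;0 0 0 0 0 0 0;0 0 0 0 0 0 0"

```text
time: 8.78
position: [0.4837, 0.2384, 0.1692]
tool_rot: [2.719, 1.574, 0.001]
ft_force: [0.4, -0.4, -0.4]
grip_width: 1.004
grip_force: 0.0
```

```bash
python3 - <<'E'
from h import *
s=ctrl.get_state(); print(s["time"],s["position"],s["tool_rot"])
for n in("scene","top"):
    p=ctrl.get_image(n); save(p,"aft_"+n); P=pts(p)
    for t in("dowel_tip","setting_strips","rejected_piece","new_piece","stone_block"):
        for f in ctrl.find_in(t,p)[:3]: print(n,t,round(f["score"],2),np.round(f["centre"],4))
    # dowel: cluster above block top in notch
    m=(P[:,:,2]>.0555)&(P[:,:,2]<.068)&(abs(P[:,:,0]-.505)<.03)&(abs(P[:,:,1]+.02)<.03)
    print("dowel",m.sum(),P[m].mean(0) if m.any() else 0)
    b=(P[:,:,2]>.047)&(P[:,:,2]<.057)&(abs(P[:,:,0]-.56)<.1)&(abs(P[:,:,1]+.02)<.1)
    r=cv2.minAreaRect((P[b][:,:2]*1000).astype(np.float32)); print("block",r)
E
python3 - <<'E'
import cv2,numpy as np
b=cv2.imread("pics/aft_top.png"); s=cv2.imread("pics/aft_scene.png")
f=lambda i:cv2.resize(i,(400,320),interpolation=cv2.INTER_CUBIC)
cv2.imwrite("pics/crop2.png",np.vstack([np.hstack([f(b[190:270,255:355]),f(b[225:305,370:470])]),np.hstack([f(s[180:260,240:340]),f(s[150:230,340:440])])])[:600])
E
```

```text
8.7833 [0.48370251 0.23843687 0.16919639] [2.71891767e+00 1.57356312e+00 1.37191114e-03]
scene dowel_tip 0.98 [ 0.5378 -0.0082  0.0493]
scene rejected_piece 0.94 [ 0.4471 -0.3289  0.0482]
scene new_piece 0.75 [0.4622 0.3279 0.0442]
scene new_piece 0.74 [0.5836 0.2904 0.0456]
scene stone_block 0.69 [ 0.54   -0.0061  0.0498]
dowel 2 [ 0.50458861 -0.01848726  0.05749286]
block ((559.7389526367188, -22.100502014160156), (162.63955688476562, 165.48231506347656), 85.40927124023438)
top dowel_tip 0.72 [ 0.5578 -0.024   0.0507]
top rejected_piece 0.66 [ 0.4585 -0.3384  0.0528]
top new_piece 0.64 [0.6059 0.2914 0.0475]
dowel 2 [ 0.50756687 -0.01793337  0.05646837]
block ((559.8627319335938, -24.38030242919922), (161.8416748046875, 163.19497680664062), 85.12979888916016)
```

View pics/crop2.png

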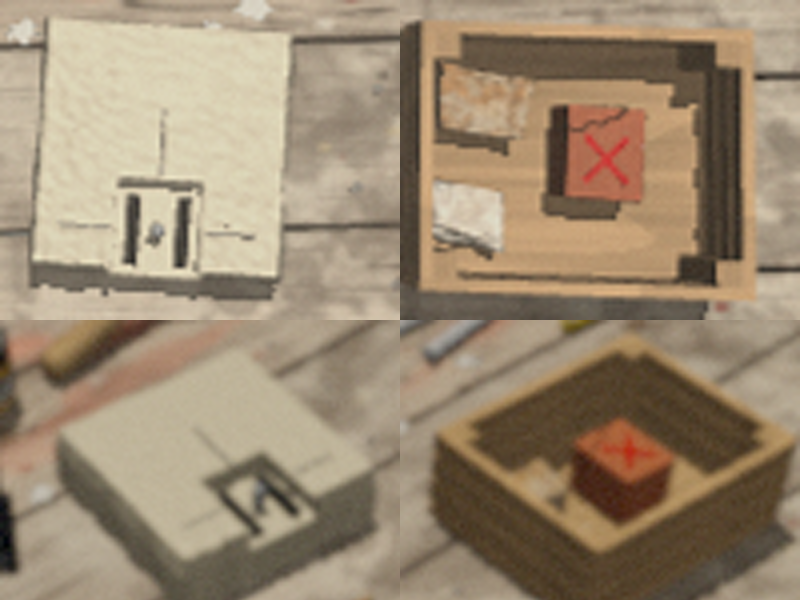

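The rejected piece lies in the crate (upper right and lower right crops). The notch shows the dowel at crop (157,232) between its strips. Next I'll fetch the white piece.

move_arm --increments "-1 15 0 0 0 0 0;-1 25 -10 0 0 0 0;-2 22 -20 0 0 0 0;-2 15 -20 0 0 0 0;-0.5 7.6 -10 0 0 0 0;0 0 0 0 0 0 0;0 0 0 0 0 0 0;0 0 0 0 0 0 0"

```text
time: 10.05
position: [0.4786, 0.3207, 0.1091]
tool_rot: [2.722, 1.567, 0.001]
ft_force: [0.7, 0.3, 0.7]
grip_width: 1.001
grip_force: 0.0
```

move_arm --increments "-1.4 2.3 -10 0 0 0 0;0 0 -20 0 0 0 0;0 0 -25 0 0 0 0;0 0 -20 0 0 0 0;0 0 -10 0 0 0 0;0 0 -4 0 0 0 0;0 0 0 0 0 0 0;0 0 0 0 0 0 0"

```text
time: 10.72
position: [0.4769, 0.3242, 0.0203]
tool_rot: [2.722, 1.569, 0.003]
ft_force: [0.4, 0.5, 0.2]
grip_width: 1.001
grip_force: 0.0
```

move_arm --increments "0 0 0 0 0 0 50;0 0 0 0 0 0 70;0 0 0 0 0 0 80;0 0 0 0 0 0 90;0 0 0 0 0 0 100;0 0 0 0 0 0 110;0 0 0 0 0 0 130;0 0 0 0 0 0 150" --grip_force 35

```text
time: 11.38
position: [0.4766, 0.3238, 0.0196]
tool_rot: [2.721, 1.569, 0.001]
ft_force: [-0.3, -0.1, 2.3]
grip_width: 0.687
grip_force: 35.0
```

move_arm --increments "0 0 5 0 0 0 150;0 0 15 0 0 0 150;0 0 25 0 0 0 150;0 0 25 0 0 0 150;0 -10 20 0 0 0 150;2 -20 15 0 0 2 150;2 -28 0 0 0 3 150;2 -30 0 0 0 4 150"

```text
time: 12.05
position: [0.482, 0.2369, 0.1262]
tool_rot: [2.585, 1.786, 0.004]
ft_force: [1.2, -0.4, -2.5]
grip_width: 0.688
grip_force: 35.0
```

move_arm --increments "3 -32 0 0 0 4 150;3 -32 0 0 0 4 150;3 -32 0 0 0 4 150;3 -32 0 0 0 4 150;3 -32 0 0 0 0 150;3 -25 0 0 0 0 150;2 -15 0 0 0 0 150;0 0 0 0 0 0 150"

```text
time: 12.72
position: [0.5022, 0.0311, 0.1246]
tool_rot: [2.323, 2.113, -0.003]
ft_force: [-1.5, -0.7, -2.9]
grip_width: 0.686
grip_force: 35.0
```

move_arm --increments "0 -10 0 0 0 0 150;0 0 0 0 0 0 150;0 0 0 0 0 0 150;0 0 0 0 0 0 150;0 0 0 0 0 0 150;0 0 0 0 0 0 150;0 0 0 0 0 0 150;0 0 0 0 0 0 150"

```text
time: 13.38
position: [0.5021, 0.0263, 0.1243]
tool_rot: [-2.317, -2.122, -0.0]
ft_force: [0.5, -0.1, -3.7]
grip_width: 0.685
grip_force: 35.0
```

move_arm --increments "0.5 -12 0 0 0 0.3 150;1 -14 0 0 0 0 150;1 -12 0 0 0 0 150;0.4 -6.8 0 0 0 0 150;0 0 -10 0 0 0 150;0 0 -12 0 0 0 150;0 0 -10 0 0 0 150;0 0 0 0 0 0 150"

```text
time: 14.05
position: [0.5026, -0.0179, 0.0892]
tool_rot: [-2.307, -2.126, 0.004]
ft_force: [-1.8, -0.4, -2.9]
grip_width: 0.69
grip_force: 35.0
```

Run:
```python
from h import *
s=ctrl.get_state(); print(s["time"],s["position"],s["tool_rot"],s["ft_force"])
p=ctrl.get_image("scene"); P=pts(p); save(p,"pre")
m=(P[:,:,2]>.104)&(P[:,:,2]<.122)&(abs(P[:,:,0]-.505)<.04)&(abs(P[:,:,1]+.018)<.04)
fr=p["frame"].astype(int); w=m&(fr.min(2)>90)
print(w.sum(),cv2.minAreaRect((P[w][:,:2]*1000).astype(np.float32)))
i=cv2.imread("pics/pre.png")[160:260,240:370]; cv2.imwrite("pics/crop3.png",cv2.resize(i,(780,600),interpolation=cv2.INTER_CUBIC))
```

```text
14.05 [ 0.50257174 -0.01790502  0.08920846] [-2.30700222 -2.12562811  0.00422373] [-1.8308171  -0.42629603 -2.92164228]
79 ((509.1522216796875, -2.121781349182129), (20.34886360168457, 69.54193878173828), 89.18743133544922)
```

View pics/crop3.png

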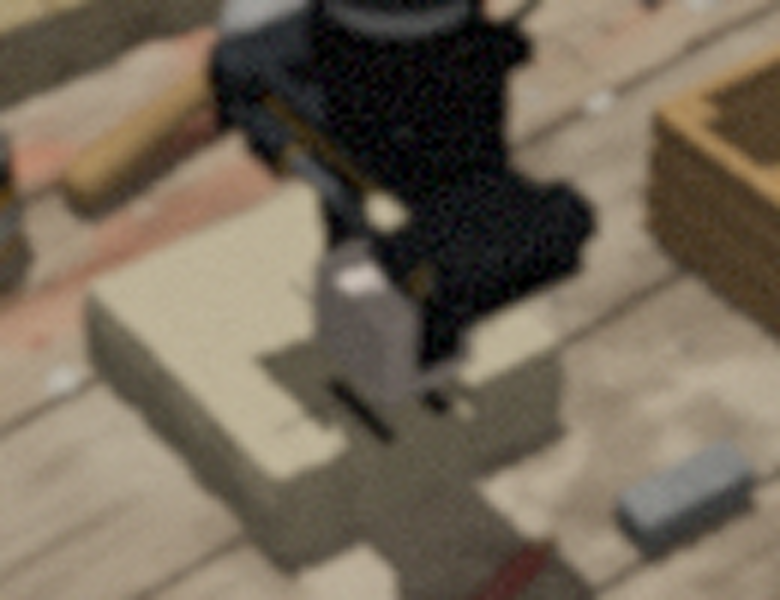

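The white piece is held upright above the notch, at crop (370,330). I'll correct x by +2 mm and go down gently.

move_arm --increments "1 -0.5 0 0 0 0 150;1 0 0 0 0 0 150;0 0 -3 0 0 0 150;0 0 -3 0 0 0 150;0 0 -2 0 0 0 150;0 0 0 0 0 0 150;0 0 0 0 0 0 150;0 0 0 0 0 0 150"

```text
time: 14.77
position: [0.507, -0.0194, 0.0843]
tool_rot: [2.312, 2.127, 0.0]
ft_force: [-0.3, -0.3, -2.4]
grip_width: 0.682
grip_force: 35.0
```

move_arm --increments "0 0 -1 0 0 0 150;0 0 -1 0 0 0 150;0 0 -1 0 0 0 150;0 0 -1 0 0 0 150;0 0 -1 0 0 0 150;0 0 -1 0 0 0 150;0 0 0 0 0 0 150;0 0 0 0 0 0 150"

```text
time: 15.43
position: [0.5069, -0.0194, 0.0782]
tool_rot: [-2.312, -2.127, 0.0]
ft_force: [-0.1, -0.5, -3.1]
grip_width: 0.687
grip_force: 35.0
```

move_arm --increments "-1 0.7 0 0 0 0 150;-1 0 0 0 0 0 150;0 0 0 0 0 0 150;0 0 -1 0 0 0 150;0 0 -1 0 0 0 150;0 0 -1 0 0 0 150;0 0 0 0 0 0 150;0 0 0 0 0 0 150"

```text
time: 16.1
position: [0.505, -0.0187, 0.0751]
tool_rot: [-2.312, -2.127, 0.0]
ft_force: [-0.2, 0.9, -2.5]
grip_width: 0.685
grip_force: 35.0
```

move_arm --increments "0 0 -0.5 0 0 0 150;0 0 -0.5 0 0 0 150;0 0 -0.5 0 0 0 150;0 0 -0.5 0 0 0 150;0 0 -0.5 0 0 0 150;0 0 -0.5 0 0 0 150;0 0 0 0 0 0 150;0 0 0 0 0 0 150"

```text
time: 16.77
position: [0.505, -0.0188, 0.0722]
tool_rot: [2.312, 2.127, -0.0]
ft_force: [0.4, 1.5, -3.4]
grip_width: 0.687
grip_force: 35.0
```

The underside is 3 mm below the dowel tip with no vertical contact, so the hole is on the dowel. I'll continue down.

move_arm --increments "0 0 -1 0 0 0 150;0 0 -1 0 0 0 150;0 0 -1 0 0 0 150;0 0 -1 0 0 0 150;0 0 -1 0 0 0 150;0 0 0 0 0 0 150;0 0 0 0 0 0 150;0 0 0 0 0 0 150"

```text
time: 17.43
position: [0.5051, -0.0187, 0.0673]
tool_rot: [2.312, 2.127, 0.0]
ft_force: [0.2, -0.1, -2.4]
grip_width: 0.684
grip_force: 35.0
```

move_arm --increments "0 0 -1 0 0 0 150;0 0 -1 0 0 0 150;0 0 -1 0 0 0 150;0 0 -1 0 0 0 150;0 0 -1 0 0 0 150;0 0 -1 0 0 0 150;0 0 0 0 0 0 150;0 0 0 0 0 0 150"

```text
time: 18.1
position: [0.505, -0.0187, 0.0612]
tool_rot: [-2.312, -2.127, 0.0]
ft_force: [0.8, -0.1, -2.7]
grip_width: 0.683
grip_force: 35.0
```

move_arm --increments "0 0 -0.5 0 0 0 150;0 0 -0.5 0 0 0 150;0 0 -0.5 0 0 0 150;0 0 -0.5 0 0 0 150;0 0 -0.5 0 0 0 150;0 0 0 0 0 0 150;0 0 0 0 0 0 150;0 0 0 0 0 0 150"

```text
time: 18.77
position: [0.505, -0.0187, 0.0589]
tool_rot: [2.312, 2.127, -0.0]
ft_force: [-0.9, -0.1, -0.7]
grip_width: 0.681
grip_force: 35.0
```

The strips have made contact, as expected at about 59.6. I'll press down gradually.

move_arm --increments "0 0 -0.5 0 0 0 150;0 0 0 0 0 0 150;0 0 -0.5 0 0 0 150;0 0 0 0 0 0 150;0 0 -0.5 0 0 0 150;0 0 -0.5 0 0 0 150;0 0 0 0 0 0 150;0 0 0 0 0 0 150" --grip_force 45

```text
time: 19.43
position: [0.5051, -0.0187, 0.0571]
tool_rot: [2.312, 2.127, -0.0]
ft_force: [-3.2, -0.7, 5.3]
grip_width: 0.681
grip_force: 45.0
```

move_arm --increments "0 0 -0.5 0 0 0 150;0 0 0 0 0 0 150;0 0 0 0 0 0 150;0 0 -0.5 0 0 0 150;0 0 0 0 0 0 150;0 0 0 0 0 0 150;0 0 0 0 0 0 150;0 0 0 0 0 0 150"

```text
time: 20.1
position: [0.5051, -0.0187, 0.0564]
tool_rot: [2.312, 2.127, -0.001]
ft_force: [-4.0, -0.1, 7.9]
grip_width: 0.688
grip_force: 45.0
```

move_arm --increments "-0.5 0 -0.5 0 0 0 150;0 0 0 0 0 0 150;0 0 0 0 0 0 150;0 0 -0.5 0 0 0 150;0 0 0 0 0 0 150;0 0 0 0 0 0 150;0 0 0 0 0 0 150;0 0 0 0 0 0 150"

```text
time: 20.77
position: [0.5051, -0.0187, 0.0558]
tool_rot: [2.311, 2.126, 0.0]
ft_force: [-4.5, -0.8, 9.4]
grip_width: 0.685
grip_force: 45.0
```

move_arm --increments "0 0 -0.4 0 0 0 150;0 0 0 0 0 0 150;0 0 0 0 0 0 150;0 0 0 0 0 0 150;0 0 0 0 0 0 150;0 0 0 0 0 0 150;0 0 0 0 0 0 150;0 0 0 0 0 0 150"

```text
time: 21.43
position: [0.5051, -0.0187, 0.0555]
tool_rot: [2.311, 2.126, 0.0]
ft_force: [-4.1, -0.4, 11.8]
grip_width: 0.686
grip_force: 45.0
```

move_arm --increments "0 0 -0.5 0 0 0 150;0 0 0 0 0 0 150;0 0 0 0 0 0 150;0 0 0 0 0 0 150;0 0 0 0 0 0 150;0 0 0 0 0 0 150;0 0 0 0 0 0 150;0 0 0 0 0 0 150"

```text
time: 22.1
position: [0.5051, -0.0187, 0.0555]
tool_rot: [2.311, 2.126, -0.001]
ft_force: [-5.1, -0.5, 15.6]
grip_width: 0.682
grip_force: 45.0
```

move_arm --increments "0 0 -0.5 0 0 0 150;0 0 0 0 0 0 150;0 0 0 0 0 0 150;0 0 0 0 0 0 150;0 0 0 0 0 0 150;0 0 0 0 0 0 150;0 0 0 0 0 0 150;0 0 0 0 0 0 150"

```text
time: 22.77
position: [0.5051, -0.0188, 0.0554]
tool_rot: [2.311, 2.126, -0.001]
ft_force: [-8.3, 0.5, 18.1]
grip_width: 0.684
grip_force: 45.0
```

move_arm --increments "-1 0 0 0 0 0 150;0 0 0 0 0 0 150;0 0 0 0 0 0 150;0 0 0 0 0 0 150;0 0 0 0 0 0 150;0 0 0 0 0 0 150;0 0 0 0 0 0 150;0 0 0 0 0 0 150"

```text
time: 23.43
position: [0.505, -0.0187, 0.0555]
tool_rot: [2.31, 2.125, 0.002]
ft_force: [-4.4, -0.7, 16.9]
grip_width: 0.684
grip_force: 45.0
```

Run:
```python
from h import *
s=ctrl.get_state(); print(s["time"],s["position"],s["tool_rot"],s["ft_force"],s["torque"],s["grip_width"])
p=ctrl.get_image("scene"); save(p,"fin"); P=pts(p)
for t in ("new_piece","rejected_piece"):
    for f in ctrl.silhouettes(t,p):
        q=P[f["region"]&(p["depth"]>0)]; print(t,round(f["score"],2),q.mean(0).round(3),np.percentile(q[:,2],[90,98]).round(4))
i=p["frame"][160:260,240:370,::-1]; cv2.imwrite("pics/crop4.png",cv2.resize(i,(780,600),interpolation=cv2.INTER_CUBIC))
```

```text
23.4333 [ 0.50503461 -0.01874711  0.05548015] [2.31013408e+00 2.12539293e+00 1.58421899e-03] [-4.44933927 -0.68208511 16.88514838] [-0.03452716  1.13179147  0.02556734] 0.6840177779802322
new_piece 0.86 [0.502 0.001 0.069] [0.083  0.0846]
new_piece 0.62 [0.589 0.29  0.034] [0.0474 0.049 ]
rejected_piece 0.73 [ 0.453 -0.336  0.041] [0.0552 0.0578]
rejected_piece 0.61 [ 0.386 -0.093  0.017] [0.0233 0.0249]
```

View pics/crop4.png

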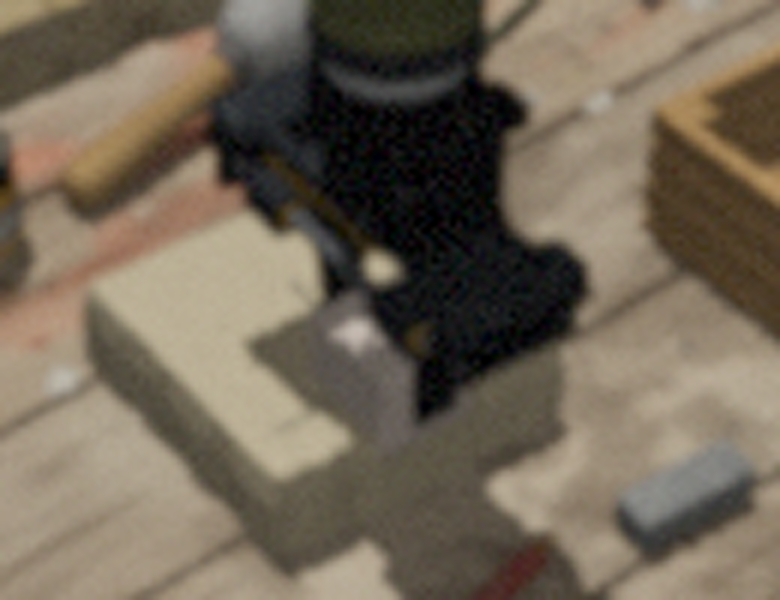

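The piece sits in the notch at crop (370,380). Its top is at about 82 mm after the known camera offset, and TCP height stays at 55.5 mm as force rises from 12 to 17 N, so it is on the stop. I'm handing the job in while still pressing.

```bash
python3 -c "
from bench import ctrl
print(ctrl.close_job())"
```

```text
the job is handed in; nothing more can be done
None
```

The rejected piece is in the offcuts crate, and the new white piece is on the dowel, pressed to its stop at about 17 N and still held there; I handed the job in at about 23.5 s and got no verdict back.

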